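Heft the ink tins and put each where it belongs

TASK

Three closed ink tins that look alike came back from printing: heft each one to tell which is full, part-used and empty, then load the full one into the free lane of the spring-paddle stock rack, stand the part-used one on the plywood ink tray and the empty one in the cardboard scrap box. To load the lane, push the paddle back with the tin held just above the front lip, set the tin down on the lane floor behind the lip, and ease it forward until it stands against the lip before letting go, so that it is not flung against it. Set down and push gently (rack and tray must not take more than 45 N), keep every tin upright, and leave the stock tin in the other lane and the squeegee alone.

Things in the scene. Friction and masses are not known exactly. Their poses are not given: they have to be found in the camera images.
- tin_a: one of three closed 200 ml ink tins that look exactly alike, in unknown order, to be told apart by weight only: plain tinplate with press-in lid, cylinder 56 mm across, 78 mm tall, standing on the bench; origin at the centre of its underside, z up its axis. One is full (350 to 410 g), one part-used (190 to 230 g), one empty (58 to 72 g)
- tin_b: one of three closed 200 ml ink tins that look exactly alike, in unknown order, to be told apart by weight only: plain tinplate with press-in lid, cylinder 56 mm across, 78 mm tall, standing on the bench; origin at the centre of its underside, z up its axis. One is full (350 to 410 g), one part-used (190 to 230 g), one empty (58 to 72 g)
- tin_c: one of three closed 200 ml ink tins that look exactly alike, in unknown order, to be told apart by weight only: plain tinplate with press-in lid, cylinder 56 mm across, 78 mm tall, standing on the bench; origin at the centre of its underside, z up its axis. One is full (350 to 410 g), one part-used (190 to 230 g), one empty (58 to 72 g)
- rack: fixed plywood board 250 x 200 mm, 12 mm thick, with two steel lanes side by side, front to the robot. Origin at bench level, midway between the lanes, in line with the lips' inner faces; x runs back along the lanes away from the robot, y left, z up. Board from x -30 to 220 mm; lane middles at y +55 (the free one) and -55 (holds the stock tin). It bends if a tin or finger loads it by over 45 N (lip, floor and paddle together)
- lane (a point): on the free (left) lane's floor, 28 mm behind the lip's inner face: where the underside centre of a tin against the lip ends up; axes as the rack's. Lane 60 mm wide inside, floor 16 mm above the bench; its 3 mm side walls and 4 mm front lip end 38 mm above the bench; back plate 204 mm behind the lip, 72 mm high
- paddle (a joint): how far the free lane's black paddle (upright plate 54 mm wide, top 75 mm above the bench) is pushed back, m, 0 to 0.13; at 0 its face is 6 mm behind the lip; about 0.05 with a tin seated. A spring drives it forward, 4 N at 0, 6 N at 0.05. It rubs on a tin being lowered along it (up to 6 N), which feels like a floor and can hold the tin up short of it
- stock_tin: a full tin like the others, already standing against the lip in the right lane, held by its own paddle; origin at the centre of its underside, 16 mm above the bench; leave alone
- ink_tray: fixed flat plywood tray for tins in use, 110 x 110 mm, rim 15 mm tall and 5 mm thick, floor 5 mm above the bench; origin at the centre of its underside, z up
- scrap_bin: fixed open cardboard box for empties, 150 x 150 mm outside, 60 mm tall, walls and floor 4 mm; origin at the centre of its underside, z up
- squeegee: hand squeegee, 200 mm wooden bar 24 mm wide and 36 mm tall with a rubber blade jutting 25 mm from its side, lying beyond the work; origin under its middle, bar along its x; leave alone
Things that resemble listed ones, but are neither listed nor needed, are in the scene too. What is shaped like the tin_c but red is not meant. Leave any red look-alike of the tin_a alone.

How it is judged:
At the end, for the whole second after the job is handed in: A tin (the full one) upright on the free lane's floor (3 mm) against the lip (within 6 mm), the paddle behind it; one of part-used weight upright on the ink tray, wholly inside its rim; one of empty weight upright in the scrap box; all let go and at rest (weights read from what each presses on) (((horizontal distance between tin_a and lane below 0.006 m and z of tin_a in the frame of lane below 0.003 m and angle between tin_a's own z axis and vertical below 0.08 rad and linear speed of tin_a below 0.02 m/s) or (horizontal distance between tin_b and lane below 0.006 m and z of tin_b in the frame of lane below 0.003 m and angle between tin_b's own z axis and vertical below 0.08 rad and linear speed of tin_b below 0.02 m/s) or (horizontal distance between tin_c and lane below 0.006 m and z of tin_c in the frame of lane below 0.003 m and angle between tin_c's own z axis and vertical below 0.08 rad and linear speed of tin_c below 0.02 m/s)) and ((horizontal distance between tin_a and ink_tray below 0.035 m and z of tin_a in the frame of ink_tray below 0.009 m and angle between tin_a's own z axis and vertical below 0.08 rad and contact force between tin_a and ink_tray between 1.5 and 2.9 N and linear speed of tin_a below 0.02 m/s) or (horizontal distance between tin_b and ink_tray below 0.035 m and z of tin_b in the frame of ink_tray below 0.009 m and angle between tin_b's own z axis and vertical below 0.08 rad and contact force between tin_b and ink_tray between 1.5 and 2.9 N and linear speed of tin_b below 0.02 m/s) or (horizontal distance between tin_c and ink_tray below 0.035 m and z of tin_c in the frame of ink_tray below 0.009 m and angle between tin_c's own z axis and vertical below 0.08 rad and contact force between tin_c and ink_tray between 1.5 and 2.9 N and linear speed of tin_c below 0.02 m/s)) and ((x of tin_a in the frame of scrap_bin between -0.07 and 0.07 m and y of tin_a in the frame of scrap_bin between -0.07 and 0.07 m and z of tin_a in the frame of scrap_bin below 0.03 m and contact force between tin_a and scrap_bin below 1.3 N and linear speed of tin_a below 0.02 m/s) or (x of tin_b in the frame of scrap_bin between -0.07 and 0.07 m and y of tin_b in the frame of scrap_bin between -0.07 and 0.07 m and z of tin_b in the frame of scrap_bin below 0.03 m and contact force between tin_b and scrap_bin below 1.3 N and linear speed of tin_b below 0.02 m/s) or (x of tin_c in the frame of scrap_bin between -0.07 and 0.07 m and y of tin_c in the frame of scrap_bin between -0.07 and 0.07 m and z of tin_c in the frame of scrap_bin below 0.03 m and contact force between tin_c and scrap_bin below 1.3 N and linear speed of tin_c below 0.02 m/s)) and value of joint paddle above 0.04 m); the robot touches nothing.
It fails at once if a tin or the fingers load the rack (lip, floor and paddle added up) or anything loads the ink tray with more than 45 N (contact force between any of tin_a, tin_b, tin_c, the fingers and rack above 45 N or contact force between anything else and ink_tray above 45 N).
It fails at once if a tin standing low in the free lane shoots forward faster than 0.12 m/s ((horizontal distance between tin_a and lane below 0.025 m and z of tin_a in the frame of lane below 0.006 m and linear speed of tin_a above 0.12 m/s) or (horizontal distance between tin_b and lane below 0.025 m and z of tin_b in the frame of lane below 0.006 m and linear speed of tin_b above 0.12 m/s) or (horizontal distance between tin_c and lane below 0.025 m and z of tin_c in the frame of lane below 0.006 m and linear speed of tin_c above 0.12 m/s)).
It fails at once if a tin is tipped by more than 45 degrees (angle between any of tin_a, tin_b, tin_c's own z axis and vertical above 0.8 rad).
It fails at once if the stock tin is moved by more than 8 mm (distance of stock_tin from where it was at the start of the episode above 0.008 m).
It fails at once if the squeegee is moved by more than 30 mm (distance of squeegee from where it was at the start of the episode above 0.03 m).
It also fails if it takes over 72 s, if anything falls off the work surface, if the arm or the gripper's body presses on something with over 40 N, if the wrist force passes 120 N, or if a joint passes its speed limit or range.

ROBOT

A 7-joint arm with a two-finger parallel gripper is mounted at the origin on the work surface. World frame = base frame: x ahead of the robot, y to its left, z up, the work surface at z = 0. Lengths are in m, angles in rad, forces in N, time in s.
With the tool pointing down it reaches from about 0.425 to 0.8 m from the base axis. Payload 8.3 kg.
Tool frame: the origin (TCP) lies between the finger pads; the fingertips stand 11 mm ahead of it and the grasp point (between the pads) lies 8 mm behind it; y points along the fingers, z is the direction in which the jaws open and shut, and the axes are right-handed (so a half turn about y gives the same grasp; the last joint's range is limited). The gripper opens to 85 mm and grips with 20 to 120 N. Pads are 22 mm wide; open, the fingers measure 114 mm over their backs; the gripper's body (76 mm by 85 mm) begins 54 mm behind the grasp point. The pads swing forward as they close: fully open they stand 13 mm farther back than shut.
Start: joints at [-1.214, 0.383, 0.016, 1.37, -0.006, 1.388, -0.046], TCP at [0.255, 0.571, 0.21] pointing down, gripper open.
Joint ranges: [-2.95, 2.95], [-0.25, 2.06], [-1.52, 1.56], [0.18, 2.33], [-1.44, 4.58], [0.02, 2.06], [-3.01, 3.01]. Speed limits (rad/s): [2.39, 2.39, 3.01, 3.01, 3.14, 3.14, 3.14].

INTERFACE

Orientations are given as a rotation vector (axis times angle).
In Python, from bench import manip, imaging gives the robot as it stands.
- The arm moves only by the shell command python3 -m inch 'ROWS'. ROWS is JSON, a list of rows, each an object with "linear": the shift along the tool's x, y, z in mm, a list of three; "delta_rot": the turn, a rotation vector about the tool's x, y, z in units of 6 degrees (1.0 is 6 degrees), a list of three; "claw": the closure, from 0 (fully open) to 1 (shut). A call has 1 to 5 rows; each row is the pose to reach, as a shift and turn from the pose measured when the call began, along the tool's axes at that moment; what a row does not reach only later rows make up. A row lasts 1/12 s, in which the tool goes at most 41.7 mm and 7.16 degrees, less where a joint would pass 70% of its speed; a pose out of reach is approached as far as the arm can. A call with a gripper value outside its range is refused whole. The fingers move at their own pace and stop on an object; the grip force is fixed at half the most. Time passes only in rows, so rows that repeat a pose let the fingers close. It gives the time, the measured TCP pose, the force and the opening at its end, in the units of the state.
- manip.state(): the state, without advancing time (a new reading comes with each control period).
- imaging.get_image(name): name is "scene" or "top" or "wrist"; returns the picture (420x560x3 uint8, blue, green, red); there is no depth.
- imaging.get_calibration(name): a dict with "fx", "fy", "cx", "cy" (pixels), "R" (3x3) and "t" (3): a world point X has camera coordinates R X + t; the wrist camera has in their place "mount" (4x4, takes a point from camera to tool coordinates, whose origin is the TCP and whose axes are the tool frame's). Camera axes: x right, y down, z forward; pixel columns grow to the right and rows downward; lengths in m; the calibration is good to about 2 mm. A picture is of the moment at which its call begins: read the wrist's pose just before it. get_calibration takes no time and is no camera call.
- manip.close_job(): hands the job in, once; it reports no verdict.
The state is a dict: "clock": time; "joint_pos": joint angles; "joint_vel": joint speeds; "joint_torque": joint torques, N m; "ee_pos": TCP position; "eef_rot": TCP orientation; "contact_force": force on the tool from outside, world axes, zero at the start; "wrist_torque": the same for the moment, N m; "width": opening from 0.0 (shut) to 1.0 (fully open).
Only numpy, scipy, OpenCV 4.12 (cv2) and the standard library are available. Lean on these libraries where they do the work, as an engineer would, in place of code of your own. Each camera call takes 0.05 s, during which the arm holds its last target. There are 200 camera calls.

## Working session

There is one attempt and no reset: what is moved stays moved. The work goes in short steps, Python scripts to look and compute and a shell command to move; the robot and the scene stay as the last step left them, time stands still between calls to the robot, and variables do not carry over. Pictures are saved under pics/ and viewed, about 8 in all and at most 12, crops included, and the job is handed in when it is done.

```bash
ls; mkdir -p pics; python3 - <<'E'
from bench import manip, imaging
import cv2,numpy as np
print(manip.state())
for n in ["top","scene"]:
    im=imaging.get_image(n); cv2.imwrite(f"pics/{n}0.png",im)
    print(n,imaging.get_calibration(n))
print(imaging.get_calibration("wrist"))
E
```

```text
pics
{'clock': 0.0, 'joint_pos': array([-1.21387794,  0.38425584,  0.01636458,  1.37121404, -0.00629356,
        1.38821219, -0.04649837]), 'joint_vel': array([-2.14962468e-03,  9.74341049e-05, -9.08604301e-04, -6.05985455e-04,
       -2.24308847e-04,  2.47690834e-04, -1.17324660e-04]), 'joint_torque': array([-3.77552078e-04, -6.27596784e+01,  8.44118446e-01, -3.71819258e+01,
        1.64629763e-02,  1.43844652e-02,  1.33633401e-05]), 'ee_pos': array([0.25447794, 0.57021425, 0.20884072]), 'eef_rot': array([-1.54761758,  0.32962108, -0.32901525]), 'contact_force': array([0.26271791, 0.92698475, 0.0971426 ]), 'wrist_torque': array([-0.01691209,  0.02502284,  0.03286272]), 'width': 1.0018029064459004}
top {'fx': 504.33784559798903, 'fy': 504.33784559798903, 'cx': 275.0572128592522, 'cy': 207.55806718833824, 'R': array([[ 0.02579496, -0.99937178,  0.02430355],
       [-0.99473689, -0.02807175, -0.09854184],
       [ 0.09916217, -0.02163375, -0.99483609]]), 't': array([-0.06194398,  0.59215901,  1.20620977])}
scene {'fx': 398.8804943149021, 'fy': 398.8804943149021, 'cx': 282.8403821244916, 'cy': 211.7116991221581, 'R': array([[-0.16288688,  0.98650941, -0.01634177],
       [ 0.80170625,  0.12268269, -0.58499235],
       [-0.5750956 , -0.10838888, -0.81087416]]), 't': array([ 0.12862301, -0.42209364,  1.28522168])}
{'fx': 316.04610709524206, 'fy': 316.04610709524206, 'cx': 273.2631084494522, 'cy': 211.11463978180203, 'mount': array([[-1.47163961e-04,  9.49717655e-01,  3.13107575e-01,
        -8.09247482e-02],
       [-9.53517893e-04, -3.13107570e-01,  9.49717190e-01,
        -1.63745267e-01],
       [ 9.99999535e-01, -1.58789532e-04,  9.51650927e-04,
         3.25709730e-04],
       [ 0.00000000e+00,  0.00000000e+00,  0.00000000e+00,
         1.00000000e+00]])}
```

View pics/top0.png

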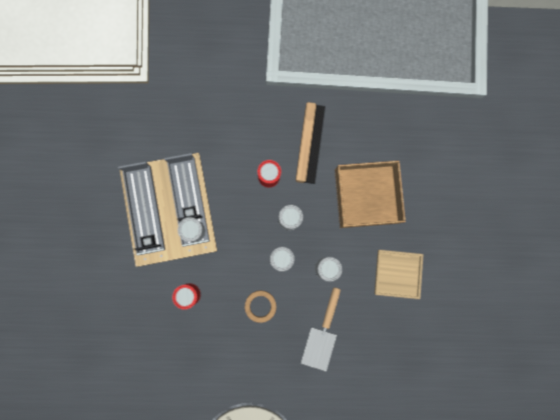

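View pics/scene0.png

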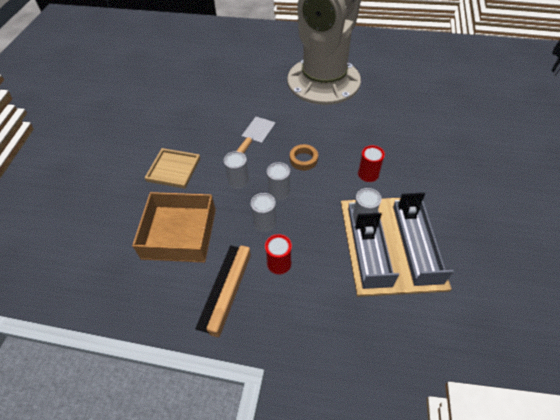

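Top view: grey tins at (291,217), (282,259) and (330,269). Red look-alikes are at (269,172) and (185,296). The rack is at (168,210), with the free lane on the left (black paddle at (148,243)) and the stock tin at (190,230). The scrap box is at (371,194), the tray at (400,274) and the squeegee at (307,142).

```bash
cat > lib.py <<'E'
import cv2,numpy as np
from scipy.spatial.transform import Rotation as Rn
from bench import manip, imaging
def ray(cal,u,v,z,pose=None):
    d=np.array([(u-cal['cx'])/cal['fx'],(v-cal['cy'])/cal['fy'],1.])
    if 'R' in cal: R=cal['R'].T; o=-R@cal['t']
    else:
        M=cal['mount']; Rt=Rn.from_rotvec(pose[1]).as_matrix(); R=Rt@M[:3,:3]; o=pose[0]+Rt@M[:3,3]
    d=R@d; return o+d*(z-o[2])/d[2]
def proj(cal,X,pose=None):
    if 'R' in cal: c=cal['R']@X+cal['t']
    else:
        M=cal['mount']; Rt=Rn.from_rotvec(pose[1]).as_matrix()
        c=M[:3,:3].T@(Rt.T@(np.array(X)-pose[0])-M[:3,3])
    return np.array([cal['fx']*c[0]/c[2]+cal['cx'],cal['fy']*c[1]/c[2]+cal['cy']])
def blobs(mask,amin):
    cs,_=cv2.findContours(mask.astype(np.uint8)*255,cv2.RETR_EXTERNAL,cv2.CHAIN_APPROX_NONE)
    return [c for c in cs if cv2.contourArea(c)>amin]
def st():
    s=manip.state(); Rt=Rn.from_rotvec(s['eef_rot']).as_matrix()
    print('t',round(s['clock'],2),'p',s['ee_pos'].round(4),'F',s['contact_force'].round(2),'w',round(s['width'],3)); print(Rt.round(3))
    return s,Rt
def go(target,yaw=None):
    """shift in tool axes (mm) to reach world target; yaw= desired world angle of tool z (jaw axis), mod 180"""
    s,Rt=st(); print('lin mm',(Rt.T@(np.array(target)-s['ee_pos'])*1000).round(1))
    if yaw is not None:
        y=np.array([0,0,-1.]); best=None
        for k in (0,np.pi):
            z=np.array([np.cos(yaw+k),np.sin(yaw+k),0]); D=np.c_[np.cross(y,z),y,z]
            r=Rn.from_matrix(Rt.T@D).as_rotvec()
            if best is None or np.linalg.norm(r)<np.linalg.norm(best): best=r
        print('rot6',(best/np.radians(6)).round(2))
E
python3 - <<'E'
from lib import *
T=imaging.get_calibration('top'); S=imaging.get_calibration('scene')
im=cv2.imread('pics/top0.png'); h=cv2.cvtColor(im,cv2.COLOR_BGR2HSV)
g=(h[...,1]<60)&(h[...,2]>130)
for c in blobs(g,150):
    (u,v),r=cv2.minEnclosingCircle(c)
    if r<20: print('grey',round(u),round(v),round(r,1),cv2.contourArea(c),ray(T,u,v,.078).round(4), 'diam',r*2/T['fx']*1.13)
im2=cv2.imread('pics/scene0.png'); h2=cv2.cvtColor(im2,cv2.COLOR_BGR2HSV)
for c in blobs((h2[...,1]<60)&(h2[...,2]>165),100):
    (u,v),(a,b),t=cv2.minAreaRect(c)
    if max(a,b)<40: print('scene grey',round(u),round(v),round(a),round(b),ray(S,u,v,.078).round(4))
w=(h[...,0]<25)&(h[...,1]>70)&(h[...,2]>80)
for c in blobs(w,200):
    hull=cv2.convexHull(c); r=cv2.minAreaRect(hull); p=cv2.boxPoints(r)
    print('wood',np.round(r[0]),np.round(r[1]),round(r[2],1),cv2.contourArea(c)); 
    for q in p: print('   ',q.round(1),[ray(T,*q,z)[:2].round(4).tolist() for z in (0,.012,.06)])
cv2.imwrite('pics/zoom_top.png',cv2.resize(im[140:310,105:420],None,fx=2.5,fy=2.5,interpolation=cv2.INTER_CUBIC))
E
```

```text
grey 184 296 8.9 224.0 [0.377  0.1585 0.078 ] diam 0.03970330093820074
grey 330 269 12.4 442.0 [ 0.4489 -0.1763  0.078 ] diam 0.05539813377590711
grey 282 259 12.4 446.5 [ 0.4695 -0.0634  0.078 ] diam 0.05568632795781759
grey 290 216 12.3 431.0 [ 0.5692 -0.0817  0.078 ] diam 0.054959729215421506
grey 269 172 8.6 203.0 [ 0.6743 -0.0279  0.078 ] diam 0.03836188623164949
scene grey 438 408 22 19 [0.9396 0.2835 0.078 ]
scene grey 278 246 17 17 [ 0.6772 -0.0276  0.078 ]
scene grey 379 255 40 4 [0.6657 0.1803 0.078 ]
scene grey 262 203 16 23 [ 0.5713 -0.0814  0.078 ]
scene grey 369 199 19 22 [0.5224 0.1541 0.078 ]
scene grey 278 171 14 21 [ 0.4709 -0.0619  0.078 ]
scene grey 235 160 14 21 [ 0.4509 -0.174   0.078 ]
scene grey 372 154 11 15 [0.3796 0.1584 0.078 ]
scene grey 258 129 20 28 [ 0.3343 -0.1396  0.078 ]
scene grey 10 124 6 39 [ 0.4114 -0.8058  0.078 ]
scene grey 469 17 34 4 [-0.3116  0.4581  0.078 ]
scene grey 462 15 37 11 [-0.3199  0.4367  0.078 ]
wood [260. 306.] [31. 30.] 90.0 735.0
    [245. 291.] [[0.3877, 0.0222], [0.3885, 0.0218], [0.3917, 0.0202]]
    [275. 291.] [[0.3895, 
[... 1834 characters left out ...]
6483, -0.0024], [0.6414, -0.003]]
wood [167. 209.] [100.  81.] 79.7 2322.5
    [118.6 167.3] [[0.6872, 0.349], [0.6852, 0.3455], [0.6769, 0.3315]]
    [198.4 152.7] [[0.7304, 0.1508], [0.7279, 0.1492], [0.718, 0.1427]]
    [216.3 251. ] [[0.484, 0.0965], [0.4839, 0.0954], [0.4834, 0.091]]
    [136.5 265.6] [[0.4433, 0.2915], [0.4435, 0.2885], [0.4446, 0.2767]]
wood [306. 142.] [11. 79.] 7.8 757.5
    [295.2 180.6] [[0.6664, -0.0958], [0.6646, -0.0951], [0.6571, -0.0921]]
    [306.  101.9] [[0.8714, -0.1191], [0.8676, -0.1181], [0.8523, -0.1143]]
    [316.8 103.4] [[0.8685, -0.1467], [0.8647, -0.1455], [0.8495, -0.1407]]
    [305.9 182.1] [[0.6635, -0.123], [0.6616, -0.122], [0.6543, -0.118]]
```

View pics/zoom_top.png

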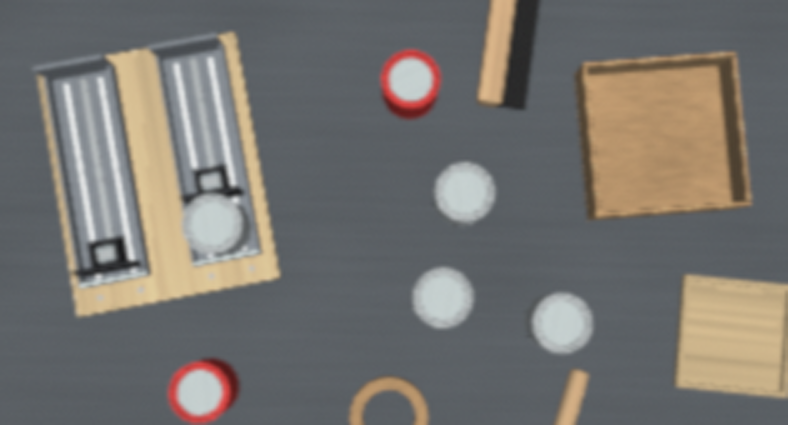

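The crop confirms three plain grey tins at zoom (465,192), (443,297) and (562,322). The red-banded ones at (411,80) and (200,392) are the look-alikes, so I leave them. The two views agree within about 2 mm and the sizes check out (tins 55–56 mm, board about 198×250 mm). I start with the tin at (0.470,-0.063).

```bash
python3 -c "
from lib import *
go([.470,-.0627,.20],np.radians(102.4))"
```

```text
t 0.1 p [0.2545 0.5703 0.209 ] F [-0.11  0.39  0.74] w 0.998
[[ 0.913 -0.001  0.408]
 [-0.408 -0.002  0.913]
 [-0.    -1.    -0.002]]
lin mm [ 454.8    9.8 -490.2]
rot6 [ 0.02 -6.07 -0.01]
```

```bash
python3 -m inch '[{"linear":[313,9,-211],"delta_rot":[0,-6,0],"claw":0},{"linear":[313,9,-211],"delta_rot":[0,-6,0],"claw":0},{"linear":[313,9,-211],"delta_rot":[0,-6,0],"claw":0},{"linear":[313,9,-211],"delta_rot":[0,-6,0],"claw":0},{"linear":[313,9,-211],"delta_rot":[0,-6,0],"claw":0}]'; python3 -c "
from lib import *
go([.470,-.0627,.20],np.radians(102.4))"
```

```text
clock: 0.52
ee_pos: [0.3621, 0.3976, 0.2044]
eef_rot: [-1.568, -0.149, 0.151]
contact_force: [1.1, 0.0, 0.3]
width: 1.002
t 0.52 p [0.3621 0.3976 0.2044] F [1.05 0.03 0.32] w 1.002
[[ 0.982 -0.001 -0.189]
 [ 0.189 -0.002  0.982]
 [-0.001 -1.    -0.002]]
lin mm [  18.8    5.3 -472.4]
rot6 [ 0.02 -0.25 -0.01]
```

```bash
python3 -m inch '[{"linear":[58,0,-162],"delta_rot":[0,-0.25,0],"claw":0},{"linear":[58,0,-162],"delta_rot":[0,-0.25,0],"claw":0},{"linear":[58,0,-162],"delta_rot":[0,-0.25,0],"claw":0},{"linear":[58,0,-162],"delta_rot":[0,-0.25,0],"claw":0},{"linear":[58,0,-162],"delta_rot":[0,-0.25,0],"claw":0}]';python3 -c "
from lib import *
import json
go([.470,-.0627,.20],np.radians(102.4))
s=manip.state(); W=imaging.get_calibration('wrist')
im=imaging.get_image('wrist'); cv2.imwrite('pics/w1.png',im); json.dump([s['ee_pos'].tolist(),s['eef_rot'].tolist()],open('w1.json','w'))
"
```

```text
clock: 0.93
ee_pos: [0.4536, 0.2412, 0.2046]
eef_rot: [-1.57, -0.162, 0.162]
contact_force: [0.7, -0.1, -0.2]
width: 1.001
t 0.93 p [0.4536 0.2412 0.2046] F [ 0.68 -0.1  -0.16] w 1.001
[[ 0.979  0.    -0.205]
 [ 0.205 -0.005  0.979]
 [-0.001 -1.    -0.005]]
lin mm [ -46.2    6.2 -300.8]
rot6 [ 0.05 -0.1  -0.01]
```

View pics/w1.png

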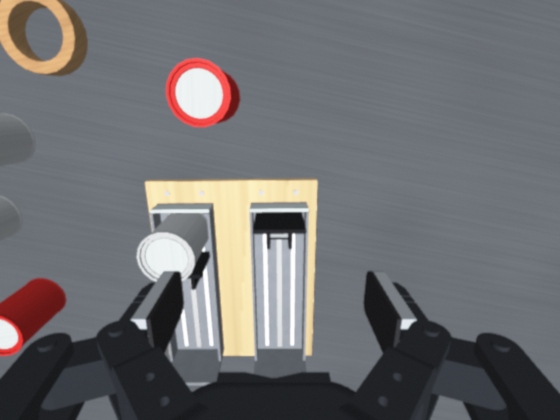

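The wrist picture (up is towards the robot, right is +y) shows the free lane at u≈252–308 with its lip at v≈207, and the stock tin at (166,255). I measure the lane from an enlarged crop.

```bash
python3 -c "
import cv2
im=cv2.imread('pics/w1.png')
cv2.imwrite('pics/w1z.png',cv2.resize(im[170:270,140:330],None,fx=4,fy=4,interpolation=cv2.INTER_CUBIC))
from lib import *
import json
P=[np.array(a) for a in json.load(open('w1.json'))]; W=imaging.get_calibration('wrist')
h=cv2.cvtColor(im,cv2.COLOR_BGR2HSV); w=(h[...,0]<30)&(h[...,1]>60)&(h[...,2]>120)
for v in (184,188,192): 
  c=np.where(w[v,100:360])[0]+100; print(v,c.min(),c.max())
for u in (160,200,230,260,290,310):
  c=np.where(w[150:200,u])[0]+150; print(u,c.min())
for u in (146,318): print(ray(W,u,180.5,.012,P))
"
```

```text
184 145 317
188 145 316
192 146 316
160 180
200 180
230 179
260 179
290 179
310 179
[0.483658   0.09754637 0.012     ]
[0.44290886 0.29145228 0.012     ]
```

View pics/w1z.png

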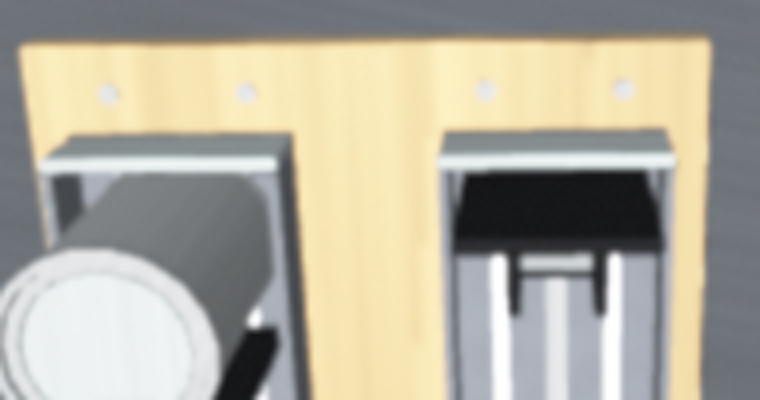

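```bash
python3 -c "
from lib import *
import json
P=[np.array(a) for a in json.load(open('w1.json'))]; W=imaging.get_calibration('wrist')
f=lambda U,V,z: ray(W,140+U/4-.375,170+V/4-.375,z,P)
a,b=f(440,166,.038),f(675,165,.038); m=(a+b)/2; d=a-b
print('lip inner corners',a,b,'width',np.linalg.norm(d),'mid',m, 'ang',np.degrees(np.arctan2(d[0],-d[1])))
c,e=f(455,250,.075),f(664,248,.075);print('paddle top',c,e,np.linalg.norm(c-e),(c+e)/2)
fl,fr=f(22,43,.012),f(711,40,.012); d=fr-fl; print('front',fl,fr,np.linalg.norm(d),np.degrees(np.arctan2(-d[0],d[1])))
R=lambda th:np.array([[np.cos(th),-np.sin(th)],[np.sin(th),np.cos(th)]])
th=np.radians(12.0)
print('origin from lip', m[:2]-R(th)@[0,.055],'from front',((fl+fr)/2)[:2]+R(th)@[.03,0])
print('lane from lip',m[:2]+R(th)@[.028,0],'from front',((fl+fr)/2)[:2]+R(th)@[.058,.055])
T=imaging.get_calibration('top');S=imaging.get_calibration('scene')
print('stock', ray(T,190,230,.094),ray(S,369,199,.094))
# stock tin predicted from lane
o=m[:2]-R(th)@[0,.055]; print('stock pred',o+R(th)@[.028,-.055])
"
```

```text
lip inner corners [0.48676264 0.22158057 0.038     ] [0.47315537 0.28478714 0.038     ] width 0.06465469408835714 mid [0.47995901 0.25318385 0.038     ] ang 12.149351617017146
paddle top [0.49516453 0.22977555 0.075     ] [0.48386616 0.28073668 0.075     ] 0.05219856901910895 [0.48951534 0.25525611 0.075     ]
front [0.48371806 0.09654583 0.012     ] [0.44206172 0.29049544 0.012     ] 0.1983726369754358 12.12178737128951
origin from lip [0.49139415 0.19938574] from front [0.49223432 0.19975799]
lane from lip [0.50734714 0.25900538] from front [0.50818731 0.25937763]
stock [0.52976593 0.15006975 0.094     ] [0.53649421 0.1532836  0.094     ]
stock pred [0.53021742 0.15140915]
```

```bash
R='{"linear":[-46,4,-301],"delta_rot":[0,0,0],"claw":0}'; python3 -m inch '[{"linear":[-46,4,-301],"delta_rot":[0.05,0,0],"claw":0},{"linear":[-46,4,-301],"delta_rot":[0.05,0,0],"claw":0},{"linear":[-46,4,-301],"delta_rot":[0.05,0,0],"claw":0},{"linear":[-46,4,-301],"delta_rot":[0.05,0,0],"claw":0},{"linear":[-46,4,-301],"delta_rot":[0.05,0,0],"claw":0}]'; python3 -m inch '[{"linear":[-13,1,-90],"delta_rot":[0,0,0],"claw":0},{"linear":[-13,1,-90],"delta_rot":[0,0,0],"claw":0},{"linear":[-13,1,-90],"delta_rot":[0,0,0],"claw":0},{"linear":[-13,1,-90],"delta_rot":[0,0,0],"claw":0}]'; python3 -c "
from lib import *
go([.470,-.0627,.047],np.radians(102.1))"
```

```text
clock: 1.4
ee_pos: [0.4625, 0.0403, 0.2026]
eef_rot: [-1.563, -0.162, 0.164]
contact_force: [1.4, -0.8, -0.5]
width: 1.001
clock: 1.73
ee_pos: [0.468, -0.0542, 0.2014]
eef_rot: [-1.565, -0.157, 0.159]
contact_force: [0.5, 0.5, -0.1]
width: 1.003
t 1.73 p [ 0.468  -0.0542  0.2014] F [ 0.45  0.55 -0.13] w 1.003
[[ 0.98  -0.002 -0.2  ]
 [ 0.2    0.     0.98 ]
 [-0.002 -1.     0.001]]
lin mm [  0.5 154.4  -8.8]
rot6 [-0.01 -0.1  -0.01]
```

```bash
python3 -m inch '[{"linear":[0,0,-9],"delta_rot":[0,-0.1,0],"claw":0},{"linear":[0,120,-9],"delta_rot":[0,-0.1,0],"claw":0},{"linear":[0,120,-9],"delta_rot":[0,-0.1,0],"claw":0},{"linear":[0,154,-9],"delta_rot":[0,-0.1,0],"claw":0},{"linear":[0,154,-9],"delta_rot":[0,-0.1,0],"claw":0}]'; python3 -c "
from lib import *
go([.470,-.0627,.047],np.radians(102.1))"
```

```text
clock: 2.15
ee_pos: [0.4678, -0.061, 0.044]
eef_rot: [-1.563, -0.164, 0.171]
contact_force: [0.3, 0.3, -0.7]
width: 1.002
t 2.15 p [ 0.4678 -0.061   0.044 ] F [ 0.32  0.29 -0.74] w 1.002
[[ 0.977 -0.005 -0.212]
 [ 0.212  0.001  0.977]
 [-0.004 -1.     0.002]]
lin mm [ 1.8 -3.  -2.2]
rot6 [-0.02  0.02 -0.04]
```

```bash
python3 -m inch '[{"linear":[2,-3,-2],"delta_rot":[0,0,0],"claw":0},{"linear":[2,-3,-2],"delta_rot":[0,0,0],"claw":1},{"linear":[2,-3,-2],"delta_rot":[0,0,0],"claw":1},{"linear":[2,-3,-2],"delta_rot":[0,0,0],"claw":1},{"linear":[2,-3,-2],"delta_rot":[0,0,0],"claw":1}]';python3 -m inch '[{"linear":[0,0,0],"delta_rot":[0,0,0],"claw":1},{"linear":[0,0,0],"delta_rot":[0,0,0],"claw":1},{"linear":[0,0,0],"delta_rot":[0,0,0],"claw":1}]'; python3 -c "
from lib import *
go([.470,-.0627,.047],np.radians(102.1))"
```

```text
clock: 2.57
ee_pos: [0.4727, -0.0623, 0.05]
eef_rot: [-1.563, -0.168, 0.167]
contact_force: [-1.0, -0.2, 5.7]
width: 0.617
clock: 2.82
ee_pos: [0.4736, -0.0621, 0.0512]
eef_rot: [-1.563, -0.17, 0.166]
contact_force: [-0.9, -0.4, -1.9]
width: 0.607
t 2.82 p [ 0.4736 -0.0621  0.0512] F [-0.94 -0.35 -1.95] w 0.607
[[ 0.977  0.003 -0.212]
 [ 0.212  0.002  0.977]
 [ 0.003 -1.     0.001]]
lin mm [-3.6  4.2  0.2]
rot6 [-0.01  0.03  0.03]
```

```bash
cat > heft.py <<'E'
from lib import *
f=[]
for i in range(6):
    imaging.get_image('wrist'); f.append(manip.state()['contact_force'])
print('mean F',np.mean(f,0).round(2),'sd',np.std(f,0).round(2)); st()
E
python3 -m inch '[{"linear":[0,-30,0],"delta_rot":[0,0,0],"claw":1},{"linear":[0,-60,0],"delta_rot":[0,0,0],"claw":1},{"linear":[0,-100,0],"delta_rot":[0,0,0],"claw":1},{"linear":[0,-100,0],"delta_rot":[0,0,0],"claw":1},{"linear":[0,-100,0],"delta_rot":[0,0,0],"claw":1}]';python3 -m inch '[{"linear":[0,0,0],"delta_rot":[0,0,0],"claw":1},{"linear":[0,0,0],"delta_rot":[0,0,0],"claw":1}]'; python3 heft.py
```

```text
clock: 3.23
ee_pos: [0.475, -0.0624, 0.1536]
eef_rot: [-1.563, -0.174, 0.161]
contact_force: [0.6, -0.7, -2.9]
width: 0.608
clock: 3.4
ee_pos: [0.4744, -0.0623, 0.1528]
eef_rot: [-1.562, -0.173, 0.162]
contact_force: [0.2, 0.4, -1.4]
width: 0.611
mean F [-0.13  0.13 -2.09] sd [0.31 0.66 0.37]
t 3.7 p [ 0.4746 -0.0624  0.153 ] F [-0.64  0.85 -2.27] w 0.608
[[ 0.977  0.007 -0.212]
 [ 0.212  0.002  0.977]
 [ 0.007 -1.     0.001]]
```

Mean −2.1 N, so this is the part-used tin (1.9–2.3 N expected) and it goes on the tray. I cross-check the tray and box centres in the scene view.

```bash
python3 -c "
from lib import *
S=imaging.get_calibration('scene'); im=cv2.imread('pics/scene0.png'); h=cv2.cvtColor(im,cv2.COLOR_BGR2HSV)
w=(h[...,0]<25)&(h[...,1]>70)&(h[...,2]>60)
for c in blobs(w,800):
  a=cv2.approxPolyDP(cv2.convexHull(c),5,True)[:,0]; print([(q.tolist(),ray(S,*q,.015)[:2].round(3).tolist(),ray(S,*q,.06)[:2].round(3).tolist()) for q in a])
go([.443,-.355,.153],np.radians(102.1))"
```

```text
[([246, 246], [0.652, -0.108], [0.677, -0.098]), ([249, 257], [0.678, -0.095], [0.703, -0.086]), ([221, 331], [0.852, -0.115], [0.866, -0.104]), ([211, 335], [0.863, -0.132], [0.876, -0.121]), ([206, 326], [0.847, -0.147], [0.861, -0.135]), ([236, 252], [0.67, -0.127], [0.695, -0.116])]
[([400, 198], [0.459, 0.238], [0.496, 0.228]), ([450, 289], [0.688, 0.34], [0.712, 0.325]), ([358, 296], [0.734, 0.15], [0.755, 0.146]), ([341, 201], [0.49, 0.096], [0.525, 0.094])]
[([150, 192], [0.534, -0.382], [0.566, -0.356]), ([211, 195], [0.52, -0.227], [0.553, -0.21]), ([215, 209], [0.561, -0.205], [0.592, -0.19]), ([203, 262], [0.707, -0.194], [0.729, -0.179]), ([140, 258], [0.719, -0.337], [0.741, -0.314]), ([132, 244], [0.687, -0.369], [0.71, -0.344])]
[([161, 148], [0.381, -0.407], [0.422, -0.38]), ([199, 155], [0.391, -0.296], [0.432, -0.275]), ([185, 187], [0.505, -0.299], [0.539, -0.278]), ([146, 180], [0.497, -0.407], [0.532, -0.379])]
t 3.7 p [ 0.4746 -0.0624  0.153 ] F [-0.64  0.85 -2.27] w 0.608
[[ 0.977  0.007 -0.212]
 [ 0.212  0.002  0.977]
 [ 0.007 -1.     0.001]]
lin mm [ -93.    -0.9 -279.2]
rot6 [-0.01  0.03  0.07]
```

```bash
python3 -m inch '[{"linear":[-46,0,-140],"delta_rot":[0,0,0],"claw":1},{"linear":[-93,0,-279],"delta_rot":[0,0,0],"claw":1},{"linear":[-93,0,-279],"delta_rot":[0,0,0],"claw":1},{"linear":[-93,0,-279],"delta_rot":[0,0,0],"claw":1},{"linear":[-93,0,-279],"delta_rot":[0,0,0],"claw":1}]'; python3 -m inch '[{"linear":[-29,0,-90],"delta_rot":[0,0,0],"claw":1},{"linear":[-29,0,-90],"delta_rot":[0,0,0],"claw":1},{"linear":[-29,0,-90],"delta_rot":[0,0,0],"claw":1},{"linear":[-29,0,-90],"delta_rot":[0,0,0],"claw":1}]'; python3 -c "
from lib import *
go([.444,-.354,.062],np.radians(102.1))"
```

```text
clock: 4.12
ee_pos: [0.4518, -0.2712, 0.1525]
eef_rot: [-1.563, -0.174, 0.163]
contact_force: [1.0, -0.3, -2.3]
width: 0.606
clock: 4.45
ee_pos: [0.4399, -0.3705, 0.1518]
eef_rot: [-1.566, -0.167, 0.159]
contact_force: [-1.1, 1.1, -3.0]
width: 0.61
t 4.45 p [ 0.4399 -0.3705  0.1518] F [-1.05  1.1  -3.01] w 0.61
[[ 0.979  0.005 -0.206]
 [ 0.206 -0.001  0.979]
 [ 0.005 -1.    -0.002]]
lin mm [ 7.  89.8 15.5]
rot6 [ 0.02 -0.04  0.05]
```

```bash
python3 -m inch '[{"linear":[7,0,15],"delta_rot":[0,0,0],"claw":1},{"linear":[7,30,15],"delta_rot":[0,0,0],"claw":1},{"linear":[7,60,15],"delta_rot":[0,0,0],"claw":1},{"linear":[7,85,15],"delta_rot":[0,0,0],"claw":1},{"linear":[7,85,15],"delta_rot":[0,0,0],"claw":1}]'; python3 -c "
from lib import *
go([.444,-.354,.056],np.radians(102.1))"
```

```text
clock: 4.87
ee_pos: [0.4417, -0.3509, 0.0615]
eef_rot: [-1.56, -0.162, 0.165]
contact_force: [-1.1, 0.6, -2.6]
width: 0.61
t 4.87 p [ 0.4417 -0.3509  0.0615] F [-1.11  0.59 -2.58] w 0.61
[[ 0.978 -0.003 -0.207]
 [ 0.207  0.005  0.978]
 [-0.001 -1.     0.005]]
lin mm [ 1.7  5.5 -3.6]
rot6 [-0.05 -0.02 -0.01]
```

```bash
python3 -m inch '[{"linear":[2,2,-3],"delta_rot":[0,0,0],"claw":1},{"linear":[2,4,-3],"delta_rot":[0,0,0],"claw":1},{"linear":[2,5,-3],"delta_rot":[0,0,0],"claw":1},{"linear":[2,6,-3],"delta_rot":[0,0,0],"claw":1}]'; python3 -m inch '[{"linear":[0,0,0],"delta_rot":[0,0,0],"claw":1},{"linear":[0,1,0],"delta_rot":[0,0,0],"claw":1}]'
```

```text
clock: 5.2
ee_pos: [0.4451, -0.354, 0.0568]
eef_rot: [-1.561, -0.164, 0.164]
contact_force: [1.5, -0.2, -3.1]
width: 0.611
clock: 5.37
ee_pos: [0.4458, -0.3546, 0.057]
eef_rot: [-1.562, -0.165, 0.163]
contact_force: [0.8, 0.1, -1.8]
width: 0.606
```

Still about 1 mm up. I lower until contact shows, then release.

```bash
python3 -m inch '[{"linear":[0,1.5,0],"delta_rot":[0,0,0],"claw":1},{"linear":[0,2.5,0],"delta_rot":[0,0,0],"claw":1},{"linear":[0,3,0],"delta_rot":[0,0,0],"claw":1}]';  python3 -m inch '[{"linear":[0,1,0],"delta_rot":[0,0,0],"claw":1},{"linear":[0,2,0],"delta_rot":[0,0,0],"claw":1}]'
```

```text
clock: 5.62
ee_pos: [0.4467, -0.3551, 0.0551]
eef_rot: [-1.563, -0.167, 0.161]
contact_force: [-0.5, 1.5, 8.6]
width: 0.607
clock: 5.78
ee_pos: [0.4476, -0.3553, 0.0549]
eef_rot: [-1.564, -0.169, 0.16]
contact_force: [-3.6, 4.2, 19.9]
width: 0.611
```

```bash
python3 -m inch '[{"linear":[0,-1,0],"delta_rot":[0,0,0],"claw":1},{"linear":[0,-1,0],"delta_rot":[0,0,0],"claw":0},{"linear":[0,-1,0],"delta_rot":[0,0,0],"claw":0},{"linear":[0,-1,0],"delta_rot":[0,0,0],"claw":0},{"linear":[0,-1,0],"delta_rot":[0,0,0],"claw":0}]';  python3 -m inch '[{"linear":[0,-30,0],"delta_rot":[0,0,0],"claw":0},{"linear":[0,-70,0],"delta_rot":[0,0,0],"claw":0},{"linear":[0,-110,0],"delta_rot":[0,0,0],"claw":0},{"linear":[0,-110,0],"delta_rot":[0,0,0],"claw":0}]'; python3 -c "
from lib import *
im=imaging.get_image('wrist'); cv2.imwrite('pics/w2.png',im)
go([.4525,-.1748,.16],np.radians(102.1))"
```

```text
clock: 6.2
ee_pos: [0.4475, -0.3553, 0.0557]
eef_rot: [-1.564, -0.168, 0.16]
contact_force: [0.0, -0.9, 0.4]
width: 1.001
clock: 6.53
ee_pos: [0.4495, -0.3586, 0.1738]
eef_rot: [-1.571, -0.175, 0.152]
contact_force: [-0.1, -0.9, 1.2]
width: 0.996
t 6.58 p [ 0.4488 -0.3576  0.1704] F [-0.17 -0.06  0.68] w 0.999
[[ 0.978  0.013 -0.207]
 [ 0.207 -0.003  0.978]
 [ 0.012 -1.    -0.005]]
lin mm [ 41.3   9.9 178.1]
rot6 [ 0.05 -0.02  0.11]
```

View pics/w2.png

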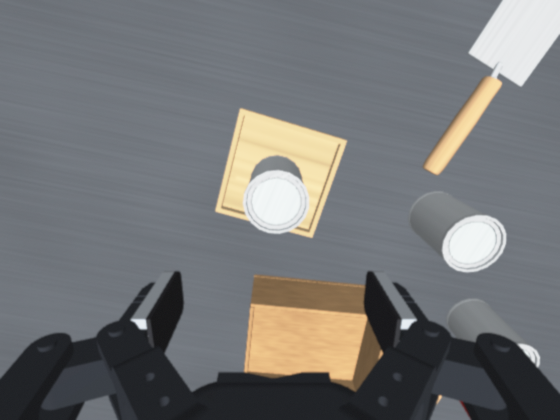

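The tin stands inside the tray rim: lid (276,201), tray corners about (241,109), (346,140), (312,237) and (216,212). Next is the tin at (0.450,-0.175).

```bash
python3 -m inch '[{"linear":[41,5,178],"delta_rot":[0,0,0.1],"claw":0},{"linear":[41,5,178],"delta_rot":[0,0,0.1],"claw":0},{"linear":[41,5,178],"delta_rot":[0,0,0.1],"claw":0},{"linear":[41,5,178],"delta_rot":[0,0,0.1],"claw":0},{"linear":[41,5,178],"delta_rot":[0,0,0.1],"claw":0}]'; python3 -c "
from lib import *
W=imaging.get_calibration('wrist'); s=manip.state()
P=[np.array([.4488,-.3576,.1704]),np.array([-1.571,-.175,.152])]
print('placed',ray(W,276,201,.083,P),'tray',np.mean([ray(W,*q,.015,P) for q in [(241,109),(346,140),(312,237),(216,212)]],0))
print('T1',ray(W,474,243,.078,P))
go([.4505,-.175,.047],np.radians(102.1))"
```

```text
clock: 7.0
ee_pos: [0.4522, -0.1681, 0.1638]
eef_rot: [-1.566, -0.17, 0.169]
contact_force: [0.9, -0.2, -1.1]
width: 1.005
placed [ 0.44311523 -0.35640365  0.083     ] tray [ 0.43830562 -0.35457045  0.015     ]
T1 [ 0.44607485 -0.17751173  0.078     ]
t 7.0 p [ 0.4522 -0.1681  0.1638] F [ 0.94 -0.23 -1.1 ] w 1.005
[[ 0.977  0.001 -0.214]
 [ 0.214 -0.002  0.977]
 [ 0.    -1.    -0.002]]
lin mm [ -3.2 116.8  -6.1]
rot6 [0.02 0.04 0.  ]
```

```bash
python3 -m inch '[{"linear":[-4,0,-6],"delta_rot":[0,0,0],"claw":0},{"linear":[-4,80,-6],"delta_rot":[0,0,0],"claw":0},{"linear":[-4,80,-6],"delta_rot":[0,0,0],"claw":0},{"linear":[-4,115,-6],"delta_rot":[0,0,0],"claw":0},{"linear":[-4,115,-6],"delta_rot":[0,0,0],"claw":0}]'; python3 -c "
from lib import *
go([.450,-.175,.047],np.radians(102.1))"
```

```text
clock: 7.42
ee_pos: [0.4443, -0.1743, 0.0425]
eef_rot: [-1.564, -0.16, 0.177]
contact_force: [-1.5, -0.2, -0.2]
width: 0.998
t 7.42 p [ 0.4443 -0.1743  0.0425] F [-1.48 -0.17 -0.15] w 0.998
[[ 0.977 -0.011 -0.213]
 [ 0.213 -0.001  0.977]
 [-0.01  -1.     0.001]]
lin mm [ 5.4 -4.6 -1.9]
rot6 [-0.01  0.04 -0.1 ]
```

```bash
python3 -m inch '[{"linear":[5,-4,-1],"delta_rot":[0,0,-0.1],"claw":0},{"linear":[5,-4,-1],"delta_rot":[0,0,-0.1],"claw":0}]'; python3 -m inch '[{"linear":[0,0,0],"delta_rot":[0,0,0],"claw":1},{"linear":[0,0,0],"delta_rot":[0,0,0],"claw":1},{"linear":[0,0,0],"delta_rot":[0,0,0],"claw":1},{"linear":[0,0,0],"delta_rot":[0,0,0],"claw":1},{"linear":[0,0,0],"delta_rot":[0,0,0],"claw":1}]';python3 -m inch '[{"linear":[0,-20,0],"delta_rot":[0,0,0],"claw":1},{"linear":[0,-50,0],"delta_rot":[0,0,0],"claw":1},{"linear":[0,-100,0],"delta_rot":[0,0,0],"claw":1},{"linear":[0,-110,0],"delta_rot":[0,0,0],"claw":1},{"linear":[0,-110,0],"delta_rot":[0,0,0],"claw":1}]';python3 -m inch '[{"linear":[0,0,0],"delta_rot":[0,0,0],"claw":1},{"linear":[0,0,0],"delta_rot":[0,0,0],"claw":1}]'; python3 heft.py
```

```text
clock: 7.58
ee_pos: [0.4499, -0.1752, 0.0475]
eef_rot: [-1.563, -0.168, 0.168]
contact_force: [0.7, 0.4, 1.1]
width: 0.998
clock: 8.0
ee_pos: [0.4516, -0.1758, 0.05]
eef_rot: [-1.564, -0.171, 0.164]
contact_force: [-2.2, -0.5, 12.4]
width: 0.612
clock: 8.42
ee_pos: [0.4539, -0.1771, 0.1654]
eef_rot: [-1.566, -0.178, 0.157]
contact_force: [1.3, -0.6, -3.5]
width: 0.61
clock: 8.58
ee_pos: [0.4538, -0.177, 0.1653]
eef_rot: [-1.566, -0.179, 0.156]
contact_force: [0.1, -0.5, -3.2]
width: 0.61
mean F [-0.16  0.34 -4.2 ] sd [0.48 0.48 0.17]
t 8.88 p [ 0.4533 -0.1769  0.1644] F [-0.51  0.03 -4.21] w 0.606
[[ 0.977  0.011 -0.212]
 [ 0.212 -0.     0.977]
 [ 0.011 -1.    -0.003]]
```

−4.2 N, so this is the full tin. It goes to the free lane, first in front of the lip and high.

```bash
python3 -m inch '[{"linear":[40,0,140],"delta_rot":[0,0,0.1],"claw":1},{"linear":[74,0,380],"delta_rot":[0,0,0.1],"claw":1},{"linear":[74,0,380],"delta_rot":[0,0,0.1],"claw":1},{"linear":[74,0,380],"delta_rot":[0,0,0.1],"claw":1},{"linear":[74,0,380],"delta_rot":[0,0,0.1],"claw":1}]'; python3 -c "
from lib import *
go([.4384,.2442,.15],np.radians(102.12))"
```

```text
clock: 9.3
ee_pos: [0.4503, 0.0329, 0.1643]
eef_rot: [-1.567, -0.167, 0.167]
contact_force: [1.1, 0.2, -3.9]
width: 0.607
t 9.3 p [0.4503 0.0329 0.1643] F [ 1.15  0.17 -3.88] w 0.607
[[ 0.977  0.001 -0.211]
 [ 0.211 -0.002  0.977]
 [ 0.    -1.    -0.003]]
lin mm [ 33.   13.8 209.1]
rot6 [0.02 0.01 0.  ]
```

```bash
python3 -m inch '[{"linear":[33,13,209],"delta_rot":[0,0,0],"claw":1},{"linear":[33,13,209],"delta_rot":[0,0,0],"claw":1},{"linear":[33,13,209],"delta_rot":[0,0,0],"claw":1},{"linear":[33,13,209],"delta_rot":[0,0,0],"claw":1},{"linear":[33,13,209],"delta_rot":[0,0,0],"claw":1}]';python3 -m inch '[{"linear":[0,0,0],"delta_rot":[0,0,0],"claw":1}]'; python3 -c "
from lib import *
go([.4384,.2442,.098],np.radians(102.12))"
```

```text
clock: 9.72
ee_pos: [0.4381, 0.2406, 0.1506]
eef_rot: [-1.567, -0.167, 0.167]
contact_force: [0.6, -0.1, -3.8]
width: 0.606
clock: 9.8
ee_pos: [0.4349, 0.25, 0.1494]
eef_rot: [-1.563, -0.174, 0.177]
contact_force: [-1.3, 0.7, -3.5]
width: 0.606
t 9.8 p [0.4349 0.25   0.1494] F [-1.32  0.73 -3.53] w 0.606
[[ 0.975 -0.002 -0.222]
 [ 0.222  0.     0.975]
 [-0.002 -1.     0.001]]
lin mm [ 2.2 51.4 -6.4]
rot6 [-0.01  0.12 -0.02]
```

```bash
python3 -m inch '[{"linear":[2,25,-6],"delta_rot":[0,0.1,0],"claw":1},{"linear":[2,50,-6],"delta_rot":[0,0.1,0],"claw":1},{"linear":[2,52,-6],"delta_rot":[0,0.1,0],"claw":1},{"linear":[2,52,-6],"delta_rot":[0,0.1,0],"claw":1}]';python3 -m inch '[{"linear":[0,0,0],"delta_rot":[0,0,0],"claw":1}]'; python3 -c "
from lib import *
im=imaging.get_image('wrist'); cv2.imwrite('pics/w3.png',im)
go([.4384,.2442,.096],np.radians(102.12))
go([.5078+.011*.9777,.2591+.011*.21,.096],np.radians(102.12))"
```

```text
clock: 10.13
ee_pos: [0.4368, 0.2433, 0.0958]
eef_rot: [-1.566, -0.163, 0.172]
contact_force: [-1.0, 0.4, -3.6]
width: 0.607
clock: 10.22
ee_pos: [0.4375, 0.2433, 0.0968]
eef_rot: [-1.566, -0.163, 0.171]
contact_force: [-0.0, 0.6, -2.3]
width: 0.608
t 10.27 p [0.4375 0.2432 0.0968] F [-0.76 -0.56 -3.18] w 0.605
[[ 0.978 -0.005 -0.211]
 [ 0.211 -0.002  0.978]
 [-0.005 -1.    -0.001]]
lin mm [1.1 0.8 0.8]
rot6 [ 0.01  0.01 -0.05]
t 10.27 p [0.4375 0.2432 0.0968] F [-0.76 -0.56 -3.18] w 0.605
[[ 0.978 -0.005 -0.211]
 [ 0.211 -0.002  0.978]
 [-0.005 -1.    -0.001]]
lin mm [83.1  0.4  0.7]
rot6 [ 0.01  0.01 -0.05]
```

View pics/w3.png

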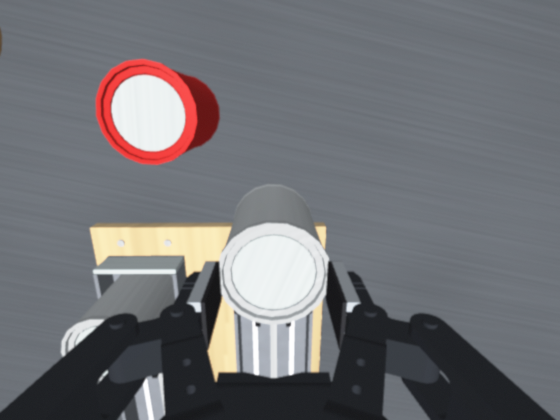

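The held tin is centred on the tool (lid (274,271)). The lane behind it spans u≈236–313, so it lies within about 1 mm of the tool plane. I check the tin's offset and lower the base to just over the lip, then push.

```bash
python3 -c "
from lib import *
W=imaging.get_calibration('wrist'); s,Rt=st(); P=[s['ee_pos'],s['eef_rot']]
im=cv2.imread('pics/w3.png'); h=cv2.cvtColor(im,cv2.COLOR_BGR2HSV)
m=(h[...,1]<40)&(h[...,2]>150); 
for c in blobs(m,3000):
  (u,v),(a,b),t=cv2.fitEllipse(cv2.convexHull(c)); 
  for hz in (.028,.0275): 
    q=ray(W,u,v,s['ee_pos'][2]+hz,P); print(u,v,a,b,(Rt.T@(q-s['ee_pos'])*1000).round(1), 'dia mm',a*.23/316)
"; python3 -m inch '[{"linear":[15,2,1],"delta_rot":[0,0,-0.05],"claw":1},{"linear":[25,2,1],"delta_rot":[0,0,-0.05],"claw":1},{"linear":[35,2,1],"delta_rot":[0,0,-0.05],"claw":1},{"linear":[40,2,1],"delta_rot":[0,0,-0.05],"claw":1}]'
```

```text
t 10.27 p [0.4375 0.2432 0.0968] F [-0.76 -0.56 -3.18] w 0.605
[[ 0.978 -0.005 -0.211]
 [ 0.211 -0.002  0.978]
 [-0.005 -1.    -0.001]]
274.7233581542969 298.98150634765625 121.97413635253906 161.56967163085938 [ 10.3 -28.1   1.4] dia mm 0.08877864354773413
274.7233581542969 298.98150634765625 121.97413635253906 161.56967163085938 [ 10.6 -27.6   1.4] dia mm 0.08877864354773413
147.77850341796875 112.59009552001953 69.586181640625 79.00496673583984 [-78.3 -27.5 -51. ] dia mm 0.05064817018146756
147.77850341796875 112.59009552001953 69.586181640625 79.00496673583984 [-78.3 -27.  -51.2] dia mm 0.05064817018146756
clock: 10.6
ee_pos: [0.4772, 0.2529, 0.0954]
eef_rot: [-1.565, -0.167, 0.167]
contact_force: [-5.3, -1.3, 0.3]
width: 0.607
```

```bash
python3 -m inch '[{"linear":[10,0,0],"delta_rot":[0,0,0],"claw":1},{"linear":[20,0,0],"delta_rot":[0,0,0],"claw":1},{"linear":[30,0,0],"delta_rot":[0,0,0],"claw":1},{"linear":[40,0,0],"delta_rot":[0,0,0],"claw":1},{"linear":[43,0,0],"delta_rot":[0,0,0],"claw":1}]'; python3 -c "
from lib import *
W=imaging.get_calibration('wrist'); s,Rt=st()
for v in (269,271.5,274): print(ray(W,274,v,.0968+.028,[np.array([.4375,.2432,.0968]),np.array([-1.566,-.163,.171])])-[.4375,.2432,0])
go([.5078+.011*.9777,.2591+.011*.21,.096],np.radians(102.12))"
```

```text
clock: 11.02
ee_pos: [0.5195, 0.2621, 0.0953]
eef_rot: [-1.565, -0.165, 0.168]
contact_force: [-7.1, -0.4, 0.9]
width: 0.608
t 11.02 p [0.5195 0.2621 0.0953] F [-7.13 -0.45  0.86] w 0.608
[[ 0.978 -0.001 -0.21 ]
 [ 0.21  -0.001  0.978]
 [-0.002 -1.    -0.001]]
[-0.00636467 -0.00029952  0.1248    ]
[-5.04583294e-03 -1.35626112e-05  1.24800000e-01]
[-0.00371976  0.00027397  0.1248    ]
t 11.02 p [0.5195 0.2621 0.0953] F [-7.13 -0.45  0.86] w 0.608
[[ 0.978 -0.001 -0.21 ]
 [ 0.21  -0.001  0.978]
 [-0.002 -1.    -0.001]]
lin mm [-1.  -0.7 -0.5]
rot6 [ 0.01  0.   -0.02]
```

```bash
python3 -m inch '[{"linear":[2,4,0],"delta_rot":[0,0,0],"claw":1},{"linear":[2,7,0],"delta_rot":[0,0,0],"claw":1},{"linear":[2,10,0],"delta_rot":[0,0,0],"claw":1}]';python3 -m inch '[{"linear":[0,2,0],"delta_rot":[0,0,0],"claw":1},{"linear":[0,4,0],"delta_rot":[0,0,0],"claw":1}]'
```

```text
clock: 11.27
ee_pos: [0.5206, 0.2624, 0.0852]
eef_rot: [-1.565, -0.164, 0.169]
contact_force: [-7.2, -1.2, 0.8]
width: 0.605
clock: 11.43
ee_pos: [0.5195, 0.2622, 0.0809]
eef_rot: [-1.566, -0.162, 0.171]
contact_force: [-5.8, -2.2, 1.0]
width: 0.607
```

Base at about 31 mm and inside the lane, with no hard contact (only the paddle's rub). I continue down.

```bash
python3 -m inch '[{"linear":[1,3,0],"delta_rot":[0,0,0],"claw":1},{"linear":[1,6,0],"delta_rot":[0,0,0],"claw":1},{"linear":[1,9,0],"delta_rot":[0,0,0],"claw":1}]';python3 -m inch '[{"linear":[1,1,0],"delta_rot":[0,0,0],"claw":1},{"linear":[1,3,0],"delta_rot":[0,0,0],"claw":1}]';python3 -m inch '[{"linear":[1,0.5,0],"delta_rot":[0,0,0],"claw":1},{"linear":[1,1,0],"delta_rot":[0,0,0],"claw":1}]'
```

```text
clock: 11.68
ee_pos: [0.5194, 0.2623, 0.0718]
eef_rot: [-1.566, -0.161, 0.173]
contact_force: [-5.9, -1.2, 0.6]
width: 0.611
clock: 11.85
ee_pos: [0.5194, 0.2624, 0.0688]
eef_rot: [-1.566, -0.16, 0.175]
contact_force: [-6.4, -1.9, 0.3]
width: 0.61
clock: 12.02
ee_pos: [0.5193, 0.2623, 0.0676]
eef_rot: [-1.567, -0.158, 0.177]
contact_force: [-6.5, -1.1, 0.6]
width: 0.608
```

```bash
python3 -m inch '[{"linear":[0.5,0.5,0],"delta_rot":[0,0,-0.1],"claw":1},{"linear":[0.5,1,0],"delta_rot":[0,0,-0.1],"claw":1}]';python3 -m inch '[{"linear":[0.5,0.5,0],"delta_rot":[0,0,0],"claw":1},{"linear":[0.5,1,0],"delta_rot":[0,0,0],"claw":1}]';python3 -c "
from lib import *
go([.5206,.2618,.066],np.radians(102.12))"
```

```text
clock: 12.18
ee_pos: [0.5187, 0.2622, 0.0666]
eef_rot: [-1.566, -0.165, 0.17]
contact_force: [-7.2, -2.0, 3.7]
width: 0.603
clock: 12.35
ee_pos: [0.5186, 0.2622, 0.0665]
eef_rot: [-1.566, -0.164, 0.171]
contact_force: [-7.9, -3.2, 10.5]
width: 0.607
t 12.35 p [0.5186 0.2622 0.0665] F [-7.92 -3.2  10.49] w 0.607
[[ 0.977 -0.004 -0.212]
 [ 0.212 -0.002  0.977]
 [-0.004 -1.    -0.001]]
lin mm [ 1.8  0.5 -0.8]
rot6 [ 0.01  0.02 -0.04]
```

The force rises at constant height (tcp z 0.0665, which is 16 mm floor plus the 50.5 mm offset), so this is the real floor. I ease forward.

```bash
python3 -m inch '[{"linear":[-1,-0.3,0],"delta_rot":[0,0,0],"claw":1},{"linear":[-2,-0.3,0],"delta_rot":[0,0,0],"claw":1},{"linear":[-3,-0.3,0],"delta_rot":[0,0,0],"claw":1},{"linear":[-4,-0.3,0],"delta_rot":[0,0,0],"claw":1}]';python3 -m inch '[{"linear":[-1,0,0],"delta_rot":[0,0,0],"claw":1},{"linear":[-2,0,0],"delta_rot":[0,0,0],"claw":1}]'
```

```text
clock: 12.68
ee_pos: [0.5138, 0.2611, 0.0667]
eef_rot: [-1.567, -0.163, 0.172]
contact_force: [-5.4, -1.3, -2.1]
width: 0.605
clock: 12.85
ee_pos: [0.5113, 0.2605, 0.0666]
eef_rot: [-1.567, -0.163, 0.173]
contact_force: [-4.7, -0.9, -2.8]
width: 0.604
```

```bash
python3 -m inch '[{"linear":[-0.7,0.3,0],"delta_rot":[0,0,0],"claw":1},{"linear":[-1.2,0.3,0],"delta_rot":[0,0,0],"claw":1}]';python3 -m inch '[{"linear":[-0.5,0,0],"delta_rot":[0,0,0],"claw":1},{"linear":[-1,0.2,0],"delta_rot":[0,0,0],"claw":1}]'
```

```text
clock: 13.02
ee_pos: [0.5106, 0.2604, 0.0665]
eef_rot: [-1.566, -0.163, 0.172]
contact_force: [-1.4, 0.6, -2.9]
width: 0.608
clock: 13.18
ee_pos: [0.5104, 0.2604, 0.0666]
eef_rot: [-1.566, -0.165, 0.17]
contact_force: [1.7, 1.4, -4.0]
width: 0.606
```

Lip contact: the tcp stalls at x≈0.5104 while Fx goes from −5 to +1.7. I press slightly down and forward, then release.

```bash
python3 -m inch '[{"linear":[-0.4,0.6,0],"delta_rot":[0,0,0],"claw":1},{"linear":[-0.4,0.8,0],"delta_rot":[0,0,0],"claw":1}]';python3 -m inch '[{"linear":[-0.3,0.4,0],"delta_rot":[0,0,0],"claw":1}]'; python3 -c "
from lib import *
go([.5206,.2618,.066],np.radians(102.12))"
```

```text
clock: 13.35
ee_pos: [0.5105, 0.2604, 0.0664]
eef_rot: [-1.566, -0.165, 0.169]
contact_force: [-1.4, -0.9, 2.1]
width: 0.607
clock: 13.43
ee_pos: [0.5106, 0.2603, 0.0665]
eef_rot: [-1.565, -0.166, 0.169]
contact_force: [-2.5, -0.5, 1.7]
width: 0.61
t 13.43 p [0.5106 0.2603 0.0665] F [-2.51 -0.5   1.69] w 0.61
[[ 0.977 -0.002 -0.211]
 [ 0.211 -0.001  0.977]
 [-0.002 -1.    -0.001]]
lin mm [10.1  0.4 -0.7]
rot6 [ 0.01  0.01 -0.02]
```

```bash
python3 -m inch '[{"linear":[-0.3,0,0],"delta_rot":[0,0,0],"claw":0.3},{"linear":[-0.3,0,0],"delta_rot":[0,0,0],"claw":0.3},{"linear":[-0.3,0,0],"delta_rot":[0,0,0],"claw":0.15},{"linear":[-0.3,0,0],"delta_rot":[0,0,0],"claw":0},{"linear":[-0.3,0,0],"delta_rot":[0,0,0],"claw":0}]';python3 -m inch '[{"linear":[0,-30,0],"delta_rot":[0,0,0],"claw":0},{"linear":[0,-70,0],"delta_rot":[0,0,0],"claw":0},{"linear":[0,-110,0],"delta_rot":[0,0,0],"claw":0},{"linear":[0,-120,0],"delta_rot":[0,0,0],"claw":0}]'; python3 -c "
from lib import *
s,_=st(); P=[s['ee_pos'],s['eef_rot']]; W=imaging.get_calibration('wrist')
im=imaging.get_image('wrist'); cv2.imwrite('pics/w4.png',im)
print(proj(W,[.5078,.2591,.094],P))
go([.5703,-.0816,.16],np.radians(102.1))"
```

```text
clock: 13.85
ee_pos: [0.5105, 0.2604, 0.0666]
eef_rot: [-1.565, -0.166, 0.168]
contact_force: [0.8, 0.4, -0.4]
width: 0.998
clock: 14.18
ee_pos: [0.5134, 0.2618, 0.1938]
eef_rot: [-1.561, -0.173, 0.161]
contact_force: [0.5, 0.6, 1.3]
width: 1.0
t 14.18 p [0.5134 0.2618 0.1938] F [0.52 0.61 1.26] w 1.0
[[ 0.977  0.007 -0.211]
 [ 0.211  0.004  0.977]
 [ 0.008 -1.     0.002]]
[270.42741775 196.58650273]
t 14.23 p [0.5136 0.2619 0.1934] F [ 0.67 -0.14  0.67] w 1.001
[[ 0.977  0.007 -0.211]
 [ 0.211  0.004  0.977]
 [ 0.008 -1.     0.003]]
lin mm [ -17.3   32.4 -347.8]
rot6 [-0.02  0.01  0.08]
```

View pics/w4.png

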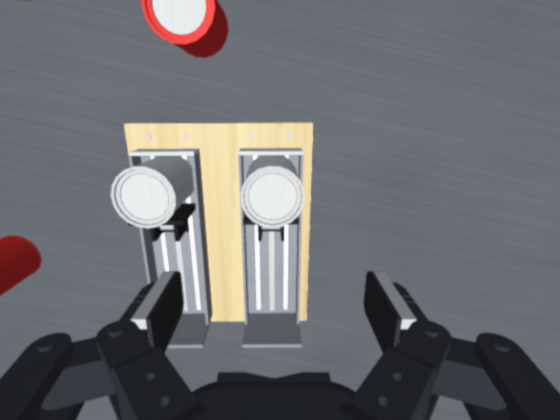

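The full tin stands in the free lane against the lip at (272,196), where (270,197) was predicted, with the paddle behind it as in the stock lane. Now the third tin.

```bash
python3 -m inch '[{"linear":[-17,15,-348],"delta_rot":[0,0,0.08],"claw":0},{"linear":[-17,15,-348],"delta_rot":[0,0,0.08],"claw":0},{"linear":[-17,15,-348],"delta_rot":[0,0,0.08],"claw":0},{"linear":[-17,15,-348],"delta_rot":[0,0,0.08],"claw":0},{"linear":[-17,15,-348],"delta_rot":[0,0,0.08],"claw":0}]';python3 -m inch '[{"linear":[-7,10,-130],"delta_rot":[0,0,0],"claw":0},{"linear":[-7,10,-130],"delta_rot":[0,0,0],"claw":0},{"linear":[-7,10,-130],"delta_rot":[0,0,0],"claw":0},{"linear":[-7,10,-130],"delta_rot":[0,0,0],"claw":0}]'; python3 -c "
from lib import *
go([.5703,-.0816,.047],np.radians(102.1))"
```

```text
clock: 14.65
ee_pos: [0.5465, 0.0534, 0.1811]
eef_rot: [-1.562, -0.167, 0.167]
contact_force: [2.2, 0.5, 0.6]
width: 1.003
clock: 14.98
ee_pos: [0.5665, -0.0847, 0.1704]
eef_rot: [-1.566, -0.159, 0.159]
contact_force: [-1.0, -1.0, 0.6]
width: 0.998
t 14.98 p [ 0.5665 -0.0847  0.1704] F [-0.99 -0.99  0.56] w 0.998
[[ 0.98  -0.    -0.201]
 [ 0.201 -0.002  0.98 ]
 [-0.    -1.    -0.002]]
lin mm [  4.4 123.4   2.5]
rot6 [ 0.01 -0.08 -0.  ]
```

```bash
python3 -m inch '[{"linear":[4,0,2],"delta_rot":[0,-0.1,0],"claw":0},{"linear":[4,80,2],"delta_rot":[0,-0.1,0],"claw":0},{"linear":[4,100,2],"delta_rot":[0,-0.1,0],"claw":0},{"linear":[4,122,2],"delta_rot":[0,-0.1,0],"claw":0},{"linear":[4,122,2],"delta_rot":[0,-0.1,0],"claw":0}]'; python3 -c "
from lib import *
go([.5705,-.0816,.047],np.radians(102.1))"
```

```text
clock: 15.4
ee_pos: [0.5645, -0.0794, 0.0406]
eef_rot: [-1.563, -0.159, 0.179]
contact_force: [-2.1, 1.5, -1.4]
width: 0.998
t 15.4 p [ 0.5645 -0.0794  0.0406] F [-2.14  1.54 -1.44] w 0.998
[[ 0.977 -0.013 -0.214]
 [ 0.214 -0.     0.977]
 [-0.013 -1.     0.002]]
lin mm [ 5.3 -6.5 -3.4]
rot6 [-0.02  0.04 -0.12]
```

```bash
python3 -m inch '[{"linear":[5,-6,-2],"delta_rot":[0,0,-0.1],"claw":0},{"linear":[5,-6,-2],"delta_rot":[0,0,-0.1],"claw":0}]'; python3 -m inch '[{"linear":[0,0,0],"delta_rot":[0,0,0],"claw":1},{"linear":[0,0,0],"delta_rot":[0,0,0],"claw":1},{"linear":[0,0,0],"delta_rot":[0,0,0],"claw":1},{"linear":[0,0,0],"delta_rot":[0,0,0],"claw":1},{"linear":[0,0,0],"delta_rot":[0,0,0],"claw":1}]';python3 -m inch '[{"linear":[0,-20,0],"delta_rot":[0,0,0],"claw":1},{"linear":[0,-50,0],"delta_rot":[0,0,0],"claw":1},{"linear":[0,-100,0],"delta_rot":[0,0,0],"claw":1},{"linear":[0,-120,0],"delta_rot":[0,0,0],"claw":1},{"linear":[0,-120,0],"delta_rot":[0,0,0],"claw":1}]';python3 -m inch '[{"linear":[0,0,0],"delta_rot":[0,0,0],"claw":1},{"linear":[0,0,0],"delta_rot":[0,0,0],"claw":1}]'; python3 heft.py; python3 -c "
from lib import *
go([.634,-.272,.165],np.radians(90))"
```

```text
clock: 15.57
ee_pos: [0.5713, -0.0792, 0.0483]
eef_rot: [-1.562, -0.17, 0.171]
contact_force: [0.7, 0.2, 0.4]
width: 0.996
clock: 15.98
ee_pos: [0.5812, -0.0803, 0.0588]
eef_rot: [-1.564, -0.187, 0.154]
contact_force: [1.7, -2.9, 47.0]
width: 0.406
clock: 16.4
ee_pos: [0.5824, -0.0815, 0.1874]
eef_rot: [-1.566, -0.196, 0.143]
contact_force: [1.6, 0.4, 0.1]
width: 0.005
clock: 16.57
ee_pos: [0.5834, -0.0818, 0.1894]
eef_rot: [-1.566, -0.199, 0.14]
contact_force: [-0.6, 0.1, -0.5]
width: -0.003
mean F [-0.32  0.13 -0.21] sd [0.44 0.44 0.65]
t 16.87 p [ 0.5818 -0.0814  0.1863] F [0.28 0.24 0.73] w -0.001
[[ 0.976  0.032 -0.214]
 [ 0.214  0.002  0.977]
 [ 0.032 -0.999 -0.005]]
t 16.87 p [ 0.5818 -0.0814  0.1863] F [0.28 0.24 0.73] w -0.001
[[ 0.976  0.032 -0.214]
 [ 0.214  0.002  0.977]
 [ 0.032 -0.999 -0.005]]
lin mm [   9.4   22.6 -197.2]
rot6 [0.02 2.06 0.31]
```

The grasp slipped (jaws shut), so I look.

```bash
python3 -c "
from lib import *
s,_=st(); P=[s['ee_pos'],s['eef_rot']]
a=imaging.get_image('wrist'); b=imaging.get_image('top')
cv2.imwrite('pics/both.png',np.hstack([cv2.resize(a,(400,300)),cv2.resize(b,(400,300))]));cv2.imwrite('pics/w5.png',a);cv2.imwrite('pics/t5.png',b)
np.save('w5p.npy',np.r_[P[0],P[1]])
"
```

```text
t 16.87 p [ 0.5818 -0.0814  0.1863] F [0.28 0.24 0.73] w -0.001
[[ 0.976  0.032 -0.214]
 [ 0.214  0.002  0.977]
 [ 0.032 -0.999 -0.005]]
```

View pics/both.png

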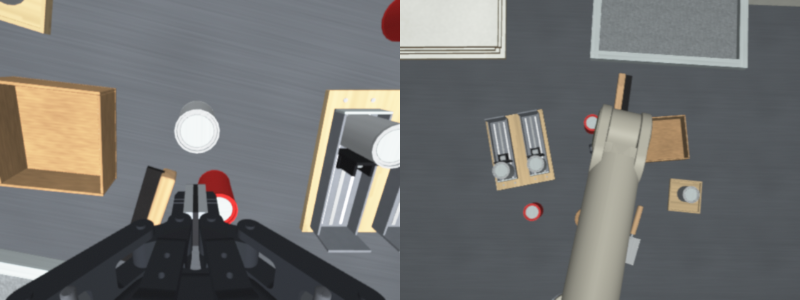

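The tin still stands upright at wrist pixel about (276,183). I locate it, open the jaws and level the tool.

```bash
python3 -m inch '[{"linear":[0,0,0],"delta_rot":[0,0,0.3],"claw":0},{"linear":[0,0,0],"delta_rot":[0,0,0.3],"claw":0},{"linear":[0,0,0],"delta_rot":[0,0,0.3],"claw":0}]'; python3 -m inch '[{"linear":[0,0,0],"delta_rot":[0,0,0],"claw":0}]';python3 -c "
from lib import *
W=imaging.get_calibration('wrist')
p=np.load('w5p.npy'); im=cv2.imread('pics/w5.png'); h=cv2.cvtColor(im,cv2.COLOR_BGR2HSV)
m=(h[...,1]<40)&(h[...,2]>150)
m[:130]=0;m[250:]=0;m[:,:220]=0;m[:,330:]=0
for c in blobs(m,500):
  (u,v),r=cv2.minEnclosingCircle(c); print(u,v,r,ray(W,u,v,.078,[p[:3],p[3:]]))
s,_=st(); im=imaging.get_image('wrist'); h=cv2.cvtColor(im,cv2.COLOR_BGR2HSV)
m=(h[...,1]<40)&(h[...,2]>150); m[:130]=0;m[270:]=0;m[:,:220]=0;m[:,330:]=0
for c in blobs(m,500):
  (u,v),r=cv2.minEnclosingCircle(c); print(u,v,r,ray(W,u,v,.078,[s['ee_pos'],s['eef_rot']]))
go([.57,-.08,.16],np.radians(102.1))"
```

```text
clock: 17.22
ee_pos: [0.5822, -0.0812, 0.1861]
eef_rot: [-1.569, -0.171, 0.169]
contact_force: [0.1, 0.2, -0.1]
width: 0.414
clock: 17.3
ee_pos: [0.5822, -0.0813, 0.1859]
eef_rot: [-1.569, -0.171, 0.169]
contact_force: [0.2, 0.0, -0.8]
width: 0.567
275.37371826171875 183.54368591308594 32.49345779418945 [ 0.5686449  -0.08219371  0.078     ]
t 17.3 p [ 0.5822 -0.0813  0.1859] F [ 0.21  0.03 -0.8 ] w 0.567
[[ 0.977  0.002 -0.215]
 [ 0.215 -0.005  0.977]
 [ 0.001 -1.    -0.005]]
275.3963623046875 186.3652801513672 32.311424255371094 [ 0.56827225 -0.08226923  0.078     ]
t 17.35 p [ 0.5821 -0.0813  0.1859] F [ 0.39  0.51 -0.14] w 0.655
[[ 0.977  0.002 -0.215]
 [ 0.215 -0.005  0.977]
 [ 0.001 -1.    -0.005]]
lin mm [-11.6  25.8   4. ]
rot6 [0.05 0.05 0.01]
```

```bash
python3 -m inch '[{"linear":[-12,0,1],"delta_rot":[0.05,0,0],"claw":0},{"linear":[-12,30,1],"delta_rot":[0.05,0,0],"claw":0},{"linear":[-12,30,1],"delta_rot":[0.05,0,0],"claw":0},{"linear":[-12,30,1],"delta_rot":[0.05,0,0],"claw":0}]';python3 -c "
from lib import *
go([.5695,-.0816,.045],np.radians(102.1))"
```

```text
clock: 17.68
ee_pos: [0.569, -0.0828, 0.1548]
eef_rot: [-1.563, -0.168, 0.172]
contact_force: [0.8, -0.2, -0.4]
width: 1.002
t 17.68 p [ 0.569  -0.0828  0.1548] F [ 0.85 -0.21 -0.38] w 1.002
[[ 0.977 -0.002 -0.215]
 [ 0.215  0.001  0.977]
 [-0.002 -1.     0.001]]
lin mm [  1.  109.8   0.9]
rot6 [-0.01  0.05 -0.02]
```

```bash
python3 -m inch '[{"linear":[1,30,1],"delta_rot":[0,0,0],"claw":0},{"linear":[1,60,1],"delta_rot":[0,0,0],"claw":0},{"linear":[1,90,1],"delta_rot":[0,0,0],"claw":0},{"linear":[1,109,1],"delta_rot":[0,0,0],"claw":0},{"linear":[1,109,1],"delta_rot":[0,0,0],"claw":0}]';python3 -c "
from lib import *
go([.5695,-.0816,.045],np.radians(102.1))"
```

```text
clock: 18.1
ee_pos: [0.5673, -0.0808, 0.0427]
eef_rot: [-1.562, -0.164, 0.177]
contact_force: [-0.4, 0.6, 0.3]
width: 1.001
t 18.1 p [ 0.5673 -0.0808  0.0427] F [-0.45  0.61  0.26] w 1.001
[[ 0.977 -0.008 -0.215]
 [ 0.215  0.001  0.977]
 [-0.008 -1.     0.003]]
lin mm [ 2.  -2.4 -1.2]
rot6 [-0.02  0.06 -0.08]
```

```bash
python3 -m inch '[{"linear":[1.5,-2,-1],"delta_rot":[0,0,-0.08],"claw":0},{"linear":[1.5,-2,-1],"delta_rot":[0,0,-0.08],"claw":0},{"linear":[1.5,-2,-1],"delta_rot":[0,0,-0.08],"claw":1},{"linear":[1.5,-2,-1],"delta_rot":[0,0,-0.08],"claw":1},{"linear":[1.5,-2,-1],"delta_rot":[0,0,-0.08],"claw":1}]'; python3 -m inch '[{"linear":[0,0,0],"delta_rot":[0,0,0],"claw":1},{"linear":[0,0,0],"delta_rot":[0,0,0],"claw":1},{"linear":[0,0,0],"delta_rot":[0,0,0],"claw":1}]'
```

```text
clock: 18.52
ee_pos: [0.5704, -0.0819, 0.0466]
eef_rot: [-1.562, -0.173, 0.167]
contact_force: [0.2, 1.2, 7.2]
width: 0.62
clock: 18.77
ee_pos: [0.5705, -0.0818, 0.047]
eef_rot: [-1.562, -0.173, 0.167]
contact_force: [-0.2, 1.2, -0.3]
width: 0.619
```

```bash
python3 -m inch '[{"linear":[0,-20,0],"delta_rot":[0,0,0],"claw":1},{"linear":[0,-50,0],"delta_rot":[0,0,0],"claw":1},{"linear":[0,-90,0],"delta_rot":[0,0,0],"claw":1},{"linear":[0,-120,0],"delta_rot":[0,0,0],"claw":1},{"linear":[0,-120,0],"delta_rot":[0,0,0],"claw":1}]';python3 -m inch '[{"linear":[0,0,0],"delta_rot":[0,0,0],"claw":1},{"linear":[0,0,0],"delta_rot":[0,0,0],"claw":1}]'; python3 heft.py; python3 -c "
from lib import *
go([.634,-.272,.165],np.radians(96))"
```

```text
clock: 19.18
ee_pos: [0.5735, -0.0829, 0.174]
eef_rot: [-1.564, -0.181, 0.159]
contact_force: [1.1, 0.2, 0.8]
width: 0.62
clock: 19.35
ee_pos: [0.5739, -0.0829, 0.1747]
eef_rot: [-1.564, -0.183, 0.157]
contact_force: [-0.3, -0.6, -1.1]
width: 0.619
mean F [-0.18  0.06 -0.87] sd [0.31 0.58 0.29]
t 19.65 p [ 0.5728 -0.0828  0.1728] F [-0.24  0.28 -0.64] w 0.621
[[ 0.977  0.012 -0.215]
 [ 0.215  0.002  0.977]
 [ 0.012 -1.    -0.001]]
t 19.65 p [ 0.5728 -0.0828  0.1728] F [-0.24  0.28 -0.64] w 0.621
[[ 0.977  0.012 -0.215]
 [ 0.215  0.002  0.977]
 [ 0.012 -1.    -0.001]]
lin mm [  19.     8.2 -198. ]
rot6 [-0.    1.07  0.12]
```

−0.87 N, so this is the empty tin (0.6–0.7 N expected). It goes to the box.

```bash
python3 -m inch '[{"linear":[19,6,-198],"delta_rot":[0,1,0.12],"claw":1},{"linear":[19,6,-198],"delta_rot":[0,1,0.12],"claw":1},{"linear":[19,6,-198],"delta_rot":[0,1,0.12],"claw":1},{"linear":[19,6,-198],"delta_rot":[0,1,0.12],"claw":1},{"linear":[19,6,-198],"delta_rot":[0,1,0.12],"claw":1}]'; python3 -c "
from lib import *
go([.634,-.272,.15],np.radians(96))"
```

```text
clock: 20.07
ee_pos: [0.6336, -0.2756, 0.166]
eef_rot: [-1.57, -0.085, 0.088]
contact_force: [0.6, -0.7, -0.1]
width: 0.614
t 20.07 p [ 0.6336 -0.2756  0.166 ] F [ 0.61 -0.69 -0.06] w 0.614
[[ 0.994 -0.002 -0.11 ]
 [ 0.11  -0.001  0.994]
 [-0.002 -1.    -0.001]]
lin mm [ 0.8 16.   3.6]
rot6 [ 0.01  0.05 -0.02]
```

```bash
python3 -m inch '[{"linear":[0,0,3],"delta_rot":[0,0,0],"claw":1},{"linear":[0,30,3],"delta_rot":[0,0,0],"claw":1},{"linear":[0,60,3],"delta_rot":[0,0,0],"claw":1},{"linear":[0,90,3],"delta_rot":[0,0,0],"claw":1},{"linear":[0,103,3],"delta_rot":[0,0,0],"claw":1}]';python3 -m inch '[{"linear":[0,6,0],"delta_rot":[0,0,0],"claw":1},{"linear":[0,6,0],"delta_rot":[0,0,0],"claw":1}]'
```

```text
clock: 20.48
ee_pos: [0.6305, -0.2713, 0.0576]
eef_rot: [-1.567, -0.08, 0.093]
contact_force: [0.2, 1.2, -1.7]
width: 0.619
clock: 20.65
ee_pos: [0.6296, -0.2718, 0.0505]
eef_rot: [-1.567, -0.078, 0.094]
contact_force: [0.3, 0.3, -0.9]
width: 0.618
```

```bash
python3 -c "
from lib import *
go([.634,-.272,.052],np.radians(96))"
```

```text
t 20.65 p [ 0.6296 -0.2718  0.0505] F [ 0.32  0.28 -0.85] w 0.618
[[ 0.994 -0.011 -0.109]
 [ 0.109  0.001  0.994]
 [-0.011 -1.     0.003]]
lin mm [ 4.3 -1.6 -0.7]
rot6 [-0.02  0.05 -0.1 ]
```

```bash
python3 -m inch '[{"linear":[1,0.5,0],"delta_rot":[0,0,-0.1],"claw":1},{"linear":[1,1,0],"delta_rot":[0,0,-0.1],"claw":1}]';python3 -m inch '[{"linear":[0,0.5,0],"delta_rot":[0,0,0],"claw":1},{"linear":[0,1,0],"delta_rot":[0,0,0],"claw":1},{"linear":[0,1.5,0],"delta_rot":[0,0,0],"claw":1}]'
```

```text
clock: 20.82
ee_pos: [0.6311, -0.272, 0.0504]
eef_rot: [-1.567, -0.087, 0.085]
contact_force: [-0.7, 0.2, -0.6]
width: 0.621
clock: 21.07
ee_pos: [0.6315, -0.272, 0.0496]
eef_rot: [-1.567, -0.088, 0.084]
contact_force: [-0.3, -0.4, -0.8]
width: 0.618
```

```bash
python3 -m inch '[{"linear":[0,0.7,0],"delta_rot":[0,0,0],"claw":1},{"linear":[0,1.5,0],"delta_rot":[0,0,0],"claw":1},{"linear":[0,2,0],"delta_rot":[0,0,0],"claw":1}]';python3 -m inch '[{"linear":[0,0.7,0],"delta_rot":[0,0,0],"claw":1},{"linear":[0,1.2,0],"delta_rot":[0,0,0],"claw":1}]'
```

```text
clock: 21.32
ee_pos: [0.6319, -0.272, 0.0491]
eef_rot: [-1.567, -0.089, 0.083]
contact_force: [-4.3, 2.0, 10.9]
width: 0.62
clock: 21.48
ee_pos: [0.6324, -0.2722, 0.049]
eef_rot: [-1.568, -0.09, 0.082]
contact_force: [-3.3, 1.9, 10.0]
width: 0.624
```

On the box floor. I release, rise and check everything.

```bash
python3 -m inch '[{"linear":[0,-0.7,0],"delta_rot":[0,0,0],"claw":1},{"linear":[0,-0.7,0],"delta_rot":[0,0,0],"claw":0},{"linear":[0,-0.7,0],"delta_rot":[0,0,0],"claw":0},{"linear":[0,-0.7,0],"delta_rot":[0,0,0],"claw":0},{"linear":[0,-0.7,0],"delta_rot":[0,0,0],"claw":0}]';python3 -m inch '[{"linear":[0,-30,0],"delta_rot":[0,0,0],"claw":0},{"linear":[0,-70,0],"delta_rot":[0,0,0],"claw":0},{"linear":[0,-110,0],"delta_rot":[0,0,0],"claw":0},{"linear":[0,-150,0],"delta_rot":[0,0,0],"claw":0},{"linear":[0,-160,0],"delta_rot":[0,0,0],"claw":0}]';python3 -m inch '[{"linear":[0,0,0],"delta_rot":[0,0,0],"claw":0},{"linear":[0,0,0],"delta_rot":[0,0,0],"claw":0},{"linear":[0,0,0],"delta_rot":[0,0,0],"claw":0}]';  python3 -c "
from lib import *
s,_=st(); P=[s['ee_pos'],s['eef_rot']]; W=imaging.get_calibration('wrist')
a=imaging.get_image('wrist'); b=imaging.get_image('top'); cv2.imwrite('pics/end.png',np.hstack([cv2.resize(a,(400,300)),cv2.resize(b,(400,300))]))
cv2.imwrite('pics/wend.png',a)
T=imaging.get_calibration('top'); h=cv2.cvtColor(b,cv2.COLOR_BGR2HSV)
for c in blobs((h[...,1]<60)&(h[...,2]>130),150):
  (u,v),r=cv2.minEnclosingCircle(c)
  if r<20: print(round(u),round(v),round(r,1),ray(T,u,v,.088).round(4))
print('lane pred px',proj(T,np.array([.5078,.2591,.094])),'bin pred wrist',proj(W,[.632,-.272,.082],P))"
```

```text
clock: 21.9
ee_pos: [0.6322, -0.2721, 0.0494]
eef_rot: [-1.567, -0.09, 0.083]
contact_force: [-0.1, 0.5, 0.3]
width: 1.002
clock: 22.32
ee_pos: [0.6336, -0.274, 0.2175]
eef_rot: [-1.572, -0.097, 0.075]
contact_force: [0.7, -1.3, 1.3]
width: 1.001
clock: 22.57
ee_pos: [0.6333, -0.2738, 0.2162]
eef_rot: [-1.571, -0.096, 0.076]
contact_force: [0.3, -0.3, -1.0]
width: 0.999
t 22.57 p [ 0.6333 -0.2738  0.2162] F [ 0.33 -0.29 -1.  ] w 0.999
[[ 0.994  0.013 -0.109]
 [ 0.109 -0.002  0.994]
 [ 0.013 -1.    -0.003]]
184 296 8.9 [0.3778 0.157  0.088 ]
147 240 19.2 [0.5043 0.2487 0.088 ]
193 230 18.9 [0.5292 0.1446 0.088 ]
372 194 11.9 [ 0.6272 -0.271   0.088 ]
269 172 8.6 [ 0.6726 -0.0278  0.088 ]
446 44 17.0 [ 0.9985 -0.4494  0.088 ]
lane pred px [141.94136403 238.27525812] bin pred wrist [274.80182678 191.12890044]
```

View pics/end.png

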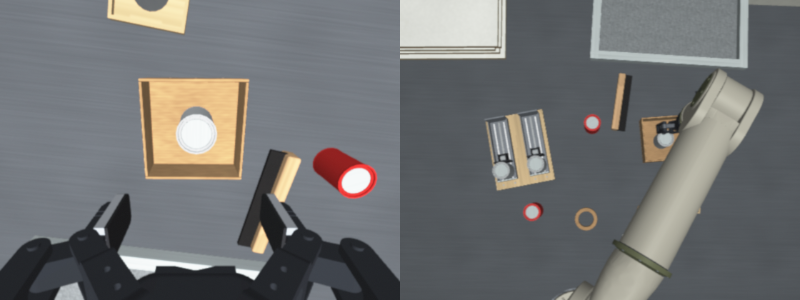

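The empty tin stands upright in the box at wrist (197,132) in this half-size view, clear of the walls. The top half shows the lane tin and the stock tin both standing at their lips. The arm hides the tray, but its tin was seen upright in the previous top view, after which nothing went near it. I hand in.

```bash
python3 -c "
from bench import manip
print(manip.close_job())"
```

```text
the job is handed in; nothing more can be done
None
```

I sorted the three tins by weight, placed all three, and handed the job in at about 22.7 s of the 72 s. `close_job` reports no verdict, so the success conditions are unconfirmed beyond the checks below.

| Tin (start position) | Force when hefted | Judged | Placed |
|---|---|---|---|
| (0.470, -0.063) | 2.1 N | part-used | ink tray |
| (0.450, -0.175) | 4.2 N | full | free lane |
| (0.570, -0.082) | 0.9 N | empty | scrap box |

- **Readings:** the full and empty readings came out about 0.2 N above the stated weight ranges. The groups are far enough apart that this does not affect the sorting.
- **Lane:** I pushed the paddle back above the lip and set the tin on the floor at 16 mm. I then eased it forward until the force showed lip contact before letting go. Afterwards the lid was within 2 px of its predicted spot, with the paddle behind it.
- **Forces:** the most I read while loading the rack was about 13 N. The most on the tray was about 20 N, both against the 45 N limit.
- **Tray:** the tin stood upright about 5 mm from the tray centre right after placing. The arm hid the tray in the last picture, so my latest view of it there is from a few seconds earlier.
- **Box:** the last picture shows the tin upright near the middle, clear of the walls.
- **Failed step:** my first grasp of the empty tin slipped. The tool had drifted about 11 mm, the jaws closed on nothing, and the wrist reading reached 47 N. The tin stayed upright in place, and the second grasp held.
- **Left alone:** the stock tin still stood at its lip in the last picture. The squeegee and the red look-alikes looked undisturbed, and I never reached for them.

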